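# Flip back the two flat lids of the food warmer for service

### The job

The shop is about to serve: open the two pans of the food warmer that have flat lids. With the fingertips under its front lip, push each flat lid up and over, gently, until it lies right back on its wire rest and stays open by itself - do not grip the lids, fling them over or let them drop shut. Leave the pan with the tall lid shut, and do not move anything else on the counter.

Things in the scene. Friction and masses are not known exactly. Their poses are not given: they have to be found in the camera images.
- warmer: Fixed stainless counter-top food warmer, housing 240 mm deep (x), 600 wide (y), deck 140 above the table. Origin: centre of its underside; x points from its front (dial, switch) to its back, z up. Three pans side by side, 190 mm apart, each under a hinged lid. The lids' lips hang out 35 mm past the housing's front; under them is nothing higher than 30 mm but a dial (top 87 mm, sticking out 18).
- flat_lid_1 (a joint): Hinge of a flat lid, rad: 0 shut, 1.95 right back on its rest (stop). Steel sheet 7 mm thick (first 6 mm of the lip: 4 mm), 180 wide, 170 from hinge axis to lip edge, under a low pressed panel. 0.24 to 0.43 kg: lifting the lip takes 1.2 to 2.2 N. Free, lightly damped hinge: let go below 1.5 rad it drops shut, beyond 1.65 rad it sinks back on to its rest and stays.
- flat_lid_1_hinge (a point): Middle of the hinge axis of the flat lid, fixed, 150 mm above the table, 15 mm behind the housing's centre; axes as the warmer's (x to its back, y along the hinge, z up). The shut lid runs 170 mm from here to the front (-x) and swings up and back about y. Its wire rest stands 38 mm behind here and 60 mm above.
- flat_lid_1_lip (a point): Middle of the lower front edge of the flat lid, moving with the lid. Shut, it lies 170 mm in front of the hinge axis and 4 mm below it, 146 mm above the table. x runs along the lid to the hinge, z is square to the lid, out of its upper face.
- flat_lid_2 (a joint): Hinge of the other flat lid, rad: 0 shut, 1.95 right back on its rest (stop). Steel sheet 7 mm thick (first 6 mm of the lip: 4 mm), 180 wide, 170 from hinge axis to lip edge, under a low pressed panel. 0.24 to 0.43 kg: lifting the lip takes 1.2 to 2.2 N. Free, lightly damped hinge: let go below 1.5 rad it drops shut, beyond 1.65 rad it sinks back on to its rest and stays.
- flat_lid_2_hinge (a point): Middle of the hinge axis of the other flat lid, fixed, 150 mm above the table, 15 mm behind the housing's centre; axes as the warmer's (x to its back, y along the hinge, z up). The shut lid runs 170 mm from here to the front (-x) and swings up and back about y. Its wire rest stands 38 mm behind here and 60 mm above.
- flat_lid_2_lip (a point): Middle of the lower front edge of the other flat lid, moving with the lid. Shut, it lies 170 mm in front of the hinge axis and 4 mm below it, 146 mm above the table. x runs along the lid to the hinge, z is square to the lid, out of its upper face.
- tall_lid (a joint): Hinge of the tall lid, rad: 0 shut, 1.95 right back on its rest (stop). Not to be opened. Same sheet and lip as the flat lids, 180 wide, 170 from hinge axis to lip edge, but with a box-shaped cover with rounded edges on it that rises 44 mm above the hinge axis.
- tall_lid_hinge (a point): Middle of the hinge axis of the tall lid, fixed, 150 mm above the table, 15 mm behind the housing's centre; axes as the warmer's (x to its back, y along the hinge, z up). The shut lid runs 170 mm from here to the front (-x) and swings up and back about y. Its wire rest stands 78 mm behind here and 56 mm above.
- tall_lid_lip (a point): Middle of the lower front edge of the tall lid, moving with the lid. Shut, it lies 170 mm in front of the hinge axis and 4 mm below it, 146 mm above the table. x runs along the lid to the hinge, z is square to the lid, out of its upper face.
- shaker: Bystander, not part of the job: sugar shaker: plain metal cylinder with a rounded perforated top, 68 mm across, 127 mm tall, standing beside the warmer's left end. Origin at the middle of its underside.
- jam_jar: Bystander, not part of the job: jar of jam with a white screw cap, 72 mm across, 100 mm tall, standing beside the warmer's left end, behind the shaker. Origin at the middle of its underside.
- tongs: Bystander, not part of the job: serving tongs of steel rod lying flat, 240 mm long, 52 mm wide, 14 mm high, on the table in front of the warmer; origin under the middle.
- plate: Bystander, not part of the job: small round white plate, 110 mm across, 16 mm high, on the table in front of the warmer. Origin at the middle of its underside.
- cup: Bystander, not part of the job: open paper cup, 76 mm across the rim, 85 mm tall, beside the warmer's right end. Origin at the middle of its underside.
- napkins: Bystander, not part of the job: stack of paper napkins, 110 x 110 x 45 mm, on the table to the right, in front of the crate. Origin at the middle of its underside.
- glove_box: Bystander, not part of the job: blue cardboard dispenser box of gloves, 120 x 220 x 75 mm, on the table at the left. Origin at the middle of its underside.

How it is judged:
At the end, for the whole second after the job is handed in: Both flat lids lie open at 1.85 rad (106 degrees) or more, at rest; the tall lid is shut to within 0.05 rad (value of joint each of flat_lid_1, flat_lid_2 above 1.85 rad and velocity of joint flat_lid_1 between -0.1 and 0.1 rad/s and velocity of joint flat_lid_2 between -0.1 and 0.1 rad/s and value of joint tall_lid below 0.05 rad); the robot touches nothing.
It fails at once if the tall lid is opened (value of joint tall_lid above 0.15 rad).
It fails at once if a flat lid is gripped: the fingers press on its upper and lower face at once ((contact force between the fingers and flat_lid_1_c0 above 0.8 N and contact force between the fingers and flat_lid_1_c1 above 0.8 N) or (contact force between the fingers and flat_lid_2_c0 above 0.8 N and contact force between the fingers and flat_lid_2_c1 above 0.8 N)).
It fails at once if a flat lid is flung over (faster than 3.5 rad/s) (velocity of joint any of flat_lid_1, flat_lid_2 above 3.5 rad/s).
It fails at once if a flat lid is let drop from a height (falls faster than 2.5 rad/s while still over 0.3 rad open) ((velocity of joint flat_lid_1 below -2.5 rad/s and value of joint flat_lid_1 above 0.3 rad) or (velocity of joint flat_lid_2 below -2.5 rad/s and value of joint flat_lid_2 above 0.3 rad)).
It fails at once if a bystander is lifted, knocked or shifted by more than 30 mm (distance of any of shaker, jam_jar, tongs, plate, cup, napkins, glove_box from where it was at the start of the episode above 0.03 m).
It also fails if it takes over 58 s, if anything falls off the work surface, if the arm or the gripper's body presses on something with over 40 N, if the wrist force passes 120 N, or if a joint passes its speed limit or range.

### The arm

A 6-joint arm with a two-finger parallel gripper is mounted at the origin on the work surface. World frame = base frame: x ahead of the robot, y to its left, z up, the work surface at z = 0. Lengths are in m, angles in rad, forces in N, time in s.
With the tool pointing down it reaches from about 0.25 to 0.775 m from the base axis. Payload 4 kg.
Tool frame: the origin (TCP) lies midway between the tips of the shut fingers; the grasp point (between the pads) lies 19 mm behind it; z points along the fingers, y is the direction in which the jaws open and shut (so a half turn about z gives the same grasp; the last joint's range is limited). The gripper opens to 94 mm and grips with 3 to 60 N. Pads are 16 mm wide; open, the fingers measure 119 mm over their backs; the gripper's body (75 mm by 177 mm) begins 78 mm behind the grasp point.
Start: joints at [1.089, 0.087, 1.371, -0, 1.684, -0.103], TCP at [0.203, 0.511, 0.206] pointing down, gripper open.
Joint ranges: [-3.1, 3.1], [-0.76, 2.03], [0.27, 2.55], [-1.08, 4.22], [0.17, 2.65], [-2.57, 2.57]. Speed limits (rad/s): [2.79, 2.79, 3.14, 3.14, 3.14, 3.14].

### API

Orientations are given as [roll, pitch, yaw] about the fixed x, y, z axes, in that order (R = Rz(yaw) Ry(pitch) Rx(roll)).
In Python, from bench import robot gives the robot as it stands.
- The arm moves only by the tool drive_tool, never from a script. Its argument "series" is a list that holds one entry, the list of rows, each a list of 7 numbers: the turn, a rotation vector about the tool's x, y, z in rad, then the shift along the tool's x, y, z in cm, then the opening in per cent of the stroke, from 0 (shut) to 100 (fully open). In form: [[[rx, ry, rz, tx, ty, tz, fingers], ...]]. A call has 1 to 20 rows; each row is the pose to reach, as a shift and turn from the pose measured when the call began, along the tool's axes at that moment; what a row does not reach only later rows make up. A row lasts 1/10 s, in which the tool goes at most 50 mm and 8.59 degrees, less where a joint would pass 70% of its speed; a pose out of reach is approached as far as the arm can. A call with a gripper value outside its range is refused whole. The fingers move at their own pace and stop on an object; the grip force is fixed at half the most. Time passes only in rows, so rows that repeat a pose let the fingers close. It gives the time, the measured TCP pose, the force and the opening at its end, in the units of the state.
- robot.get_obs(): the state, without advancing time (a new reading comes with each control period).
- robot.snapshot(name): name is "side" or "top"; returns a dict with "img" (480x640x3 uint8, blue, green, red), "depth" (480x640 float32, m along the optical axis (not along the pixel's ray), 0 where there is no reading), "vertical_fov" (degrees; the focal length in pixels is half the picture's height over the tangent of half this angle, whatever the lens; pixels are square), "cx", "cy" (the principal point, pixels), "rvec" (rotation vector, rad) and "tvec" (3), from world to camera coordinates, as OpenCV has them. Camera axes: x right, y down, z forward; pixel columns grow to the right and rows downward; lengths in m; the calibration is good to about 2 mm. A picture is of the moment at which its call begins.
- robot.close_job(): hands the job in, once; it reports no verdict.
The state is a dict: "time": time; "joint_positions": joint angles; "qvel": joint speeds; "joint_torque": joint torques, N m; "tool_pos": TCP position; "ee_rot": TCP orientation; "wrist_force": force on the tool from outside, world axes, zero at the start; "wrist_torque": the same for the moment, N m; "width": finger opening in m.
Only numpy, scipy, OpenCV 4.12 (cv2) and the standard library are available. Lean on these libraries where they do the work, as an engineer would, in place of code of your own. Each camera call takes 0.05 s, during which the arm holds its last target.

## Working session

There is one attempt and no reset: what is moved stays moved. The work goes in short steps, Python scripts to look and compute and a tool call to move; the robot and the scene stay as the last step left them, time stands still between calls to the robot, and variables do not carry over. Pictures are saved under pics/ and viewed, and the job is handed in when it is done.

Besides the shell and the picture viewer there is one more tool, called after ">>>" as name(argument=value, ...), one argument or row to a line, values as JSON. drive_tool: Moves the arm, as the interface text tells. Its arguments: {"type":"object","properties":{"series":{"type":"array","items":{"type":"array","items":{"type":"array","items":{"type":"number"}}}}},"required":["series"]}

```bash
mkdir -p pics; ls; python3 - <<'E'
from bench import robot
import cv2,numpy as np
print(robot.get_obs())
for n in ("side","top"):
    s=robot.snapshot(n); cv2.imwrite(f"pics/{n}0.png",s["img"]); np.savez(f"{n}0.npz",**s)
    print(n,s["vertical_fov"],s["cx"],s["cy"],s["rvec"],s["tvec"])
E
```

```text
pics
{'time': 0.0, 'joint_positions': array([ 1.08887110e+00,  8.79446126e-02,  1.37223407e+00, -2.71359408e-05,
        1.68357632e+00, -1.03112462e-01]), 'qvel': array([-0.0002333 , -0.00144301,  0.00058096,  0.00150154, -0.00234125,
       -0.00012913]), 'joint_torque': array([ 5.25815831e-04, -3.40173948e+01, -3.02427936e+01,  7.18025677e-02,
        3.29172739e-02, -1.71929819e-04]), 'tool_pos': array([0.20316843, 0.51052018, 0.20432008]), 'ee_rot': array([-3.13943901e+00, -1.95743622e-04,  2.76277665e+00]), 'wrist_force': array([-0.40978015, -0.21671374, -0.30470295]), 'wrist_torque': array([-0.0338524 , -0.03357377,  0.02370399]), 'width': 0.09427672443094903}
side 54.75938676570071 324.680447955006 237.49974988404236 [ 2.35240049 -0.34665571  0.13360024] [-0.46928865  0.25114774  1.17418222]
top 55.06982011918864 324.83638120784127 235.16005892215694 [ 2.13622062 -2.17041355  0.13617784] [0.10985307 0.51624457 1.14544477]
```

View pics/side0.png

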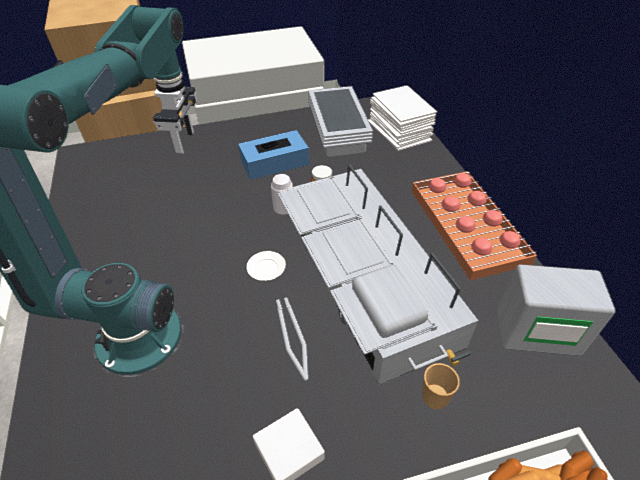

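View pics/top0.png

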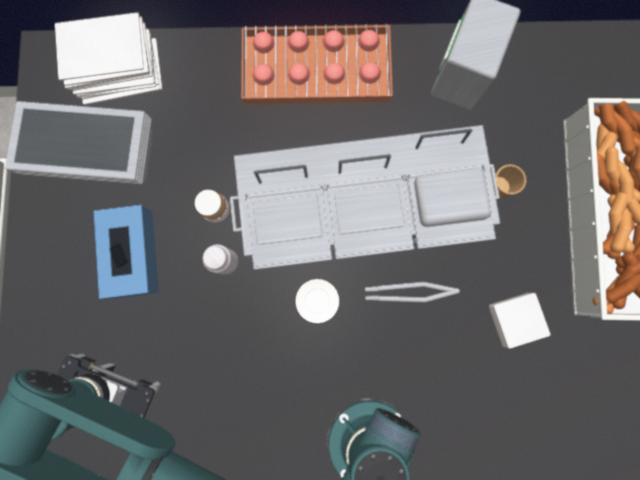

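```bash
cat > h.py <<'E'
import numpy as np,cv2
def world(s):
    h,w=s["depth"].shape; f=h/2/np.tan(np.radians(float(s["vertical_fov"]))/2)
    u,v=np.meshgrid(np.arange(w),np.arange(h)); d=s["depth"]
    P=np.stack([(u-float(s["cx"]))/f*d,(v-float(s["cy"]))/f*d,d],-1)
    R,_=cv2.Rodrigues(np.array(s["rvec"],float)); t=np.array(s["tvec"],float).ravel()
    W=(P-t)@R; W[d==0]=np.nan; return W
E
python3 - <<'E'
import numpy as np,cv2
from h import *
s=np.load("top0.npz");W=world(s)
for n,(u,v) in dict(lid1=(288,218),lid1f=(290,258),lid2=(370,205),lid2f=(372,247),tall=(452,195),tallf=(455,238),deck=(350,150),plate=(317,301),shaker=(218,258),jam=(210,205),cup=(510,168),tongs1=(368,290),tongs2=(458,291),table=(400,350),nap=(520,320)).items(): print(n,W[v,u].round(4))
z=W[...,2]; m=((z>.135)&(z<.175)).astype(np.uint8); 
m[:, :232]=0; m[:,500:]=0; m[:120]=0; m[275:]=0
m=cv2.morphologyEx(m,cv2.MORPH_OPEN,np.ones((5,5)))
# front edge: per column, the lowest row
for sel in ((258,330),(336,410),(418,490)):
    pts=[]
    for u in range(*sel):
        r=np.where(m[:,u])[0]
        if len(r): pts.append(W[r.max(),u])
    pts=np.array(pts); p=np.polyfit(pts[:,1],pts[:,0],1); print(sel,"slope",p, "z",np.median(pts[:,2]), "resid",np.std(pts[:,0]-np.polyval(p,pts[:,1])), pts[0].round(3),pts[-1].round(3))
q=W[...,:2][m>0].astype(np.float32)
r=cv2.minAreaRect(q); print(r,cv2.boxPoints(r))
# front-view edges along row: seams
for n,(u,v) in dict(l1l=(255,266),l1r=(330,258),l2l=(335,257),l2r=(412,247),tl=(417,247),tr=(493,237)).items(): print(n,W[v,u].round(4))
im=s["img"][120:280,220:510]; cv2.imwrite("pics/crop.png",cv2.resize(im,None,fx=2.7,fy=2.7,interpolation=cv2.INTER_CUBIC))
E
```

```text
lid1 [0.5429 0.1855 0.1582]
lid1f [0.4511 0.1819 0.153 ]
lid2 [ 0.5696 -0.0036  0.1612]
lid2f [ 0.4735 -0.0063  0.1516]
tall [ 0.5833 -0.1844  0.1922]
tallf [ 0.4911 -0.1972  0.1528]
deck [0.7087 0.0381 0.1376]
plate [0.351  0.1245 0.0069]
shaker [0.4561 0.3534 0.1237]
jam [0.5886 0.3812 0.0968]
cup [ 0.6774 -0.3697  0.0674]
tongs1 [ 0.3769 -0.0066  0.0158]
tongs2 [ 0.3708 -0.2377  0.0118]
table [ 0.2234 -0.0859 -0.0037]
nap [ 0.2971 -0.378   0.0441]
(258, 330) slope [-0.11301966  0.45828662] z 0.14886761914000796 resid 0.0009509880785834899 [0.43  0.255 0.151] [0.448 0.093 0.149]
(336, 410) slope [-0.10943662  0.45763776] z 0.14914684322773336 resid 0.0006608825157350093 [0.45  0.077 0.146] [ 0.468 -0.091  0.149]
(418, 490) slope [-0.10267126  0.4593479 ] z 0.1494757226306835 resid 0.001316515071980573 [ 0.472 -0.113  0.148] [ 0.488 -0.276  0.151]
((0.5949954986572266, 0.0030488669872283936), (0.27594271302223206, 0.6015485525131226), 6.250420093536377) [[ 0.42509776  0.2870137 ]
 [ 0.49059087 -0.31095898]
 [ 0.76489323 -0.28091598]
 [ 0.6994001   0.31705672]]
l1l [0.4341 0.2619 0.1523]
l1r [0.4498 0.0904 0.1508]
l2l [0.4641 0.076  0.0012]
l2r [ 0.4724 -0.0987  0.148 ]
tl [ 0.4723 -0.1104  0.1469]
tr [ 0.4926 -0.2863  0.1479]
```

View pics/crop.png

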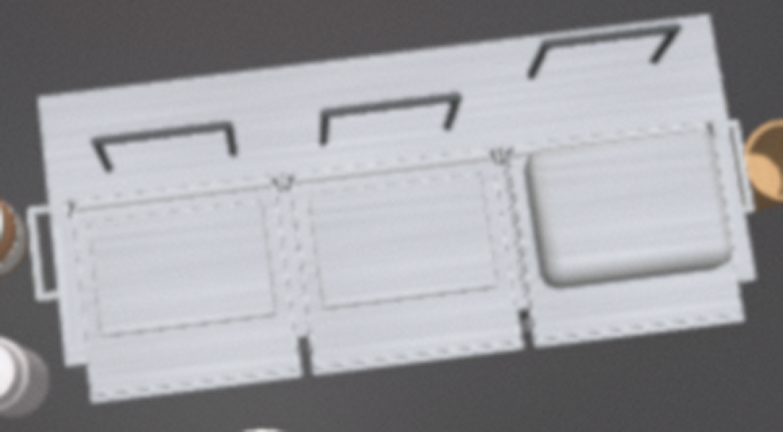

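```bash
cat >> h.py <<'E'
from scipy.spatial.transform import Rotation as Ro
YAW=0.109; h=np.array([np.cos(YAW),np.sin(YAW),0]); l=np.array([-np.sin(YAW),np.cos(YAW),0]); k=np.array([0,0,1.])
H2=np.array([.627,.0066,.150]); H1=H2+.19*l
def tool(phi):
    z=np.cos(phi)*h-np.sin(phi)*k
    return Ro.from_matrix(np.stack([np.cross(l,z),l,z],1))
def rows(obs,targets,grip=0,dec=2):
    R0=Ro.from_euler("xyz",obs["ee_rot"]); p0=obs["tool_pos"]; out=[]
    for p,R in targets:
        out.append([*(R0.inv()*R).as_rotvec().round(3)+0.,*(R0.inv().apply(p-p0)*100).round(dec)+0.,grip])
    return [[float(x) for x in r] for r in out]
def lidpose(H,th,phi=np.pi/4,s=.012,lat=0,gap=0,half=.008):
    """TCP for lid angle th; gap = clearance below contact"""
    n=np.array([np.sin(phi),np.cos(phi)]); d=np.array([np.cos(phi),-np.sin(phi)])
    u=np.array([-np.cos(th),np.sin(th)]); nl=np.array([np.sin(th),np.cos(th)])
    if th<phi: c=.170*u-.004*nl-half*n+s*d
    else: c=(.170-s)*u-.004*nl-half*n
    c=c-gap*nl
    return H+c[0]*h+c[1]*k+lat*l
E
python3 - <<'E'
from h import *; from bench import robot
o=robot.get_obs(); R=tool(np.pi/4)
pre=lidpose(H1,0,gap=.02)-.06*h; hi=pre+[0,0,.10]
print(pre,hi,"from",o["tool_pos"])
print(rows(o,[(hi,R),(pre,R)]), np.linalg.norm(rows(o,[(hi,R)])[0][:3]))
E
```

```text
[0.38050759 0.17075972 0.11185786] [0.38050759 0.17075972 0.21185786] from [0.20316576 0.51057802 0.20443381]
[[-0.193, -0.77, -0.462, -29.04, -25.02, -0.7, 0.0], [-0.193, -0.77, -0.462, -29.04, -25.0, 9.3, 0.0]] 0.91847318959238
```

>>> drive_tool(
  series=[
    [[-0.1,-0.4,-0.25,-15,-12.5,-2,0],[-0.1,-0.4,-0.25,-15,-12.5,-2,0],[-0.15,-0.6,-0.35,-20,-17,-2,0],[-0.15,-0.6,-0.35,-20,-17,-2,0],[-0.193,-0.77,-0.462,-29,-25,-0.7,0],[-0.193,-0.77,-0.462,-29,-25,-0.7,0],[-0.193,-0.77,-0.462,-29,-25,-0.7,0],[-0.193,-0.77,-0.462,-29,-25,-0.7,0],[-0.193,-0.77,-0.462,-29,-25,-0.7,0],[-0.193,-0.77,-0.462,-29,-25,-0.7,0],[-0.193,-0.77,-0.462,-29,-25,-0.7,0],[-0.193,-0.77,-0.462,-29,-25,-0.7,0],[-0.193,-0.77,-0.462,-29,-25,-0.7,0]],
  ],
)

```text
time: 1.4
tool_pos: [0.3864, 0.1805, 0.2118]
ee_rot: [-3.135, 0.781, -3.028]
wrist_force: [-0.1, 1.0, 0.4]
width: 0.0005
```

```bash
python3 - <<'E'
from h import *; from bench import robot
o=robot.get_obs(); R=tool(np.pi/4)
print({k_:np.round(v,3) for k_,v in o.items()})
pre=lidpose(H1,0,gap=.02)-.06*h
und=lidpose(H1,0,gap=.02)
for r in rows(o,[(pre+[0,0,.1],R),(pre,R),(und,R),(lidpose(H1,0,gap=.005),R)]):print(r)
s=robot.snapshot("side"); cv2.imwrite("pics/side1.png",s["img"])
E
```

```text
{'time': np.float64(1.4), 'joint_positions': array([ 0.558, -0.756,  2.164, -0.366,  1.037, -1.051]), 'qvel': array([-0.007, -0.002,  0.   , -0.001, -0.001, -0.001]), 'joint_torque': array([-1.9000e-01, -3.4350e+00, -3.2877e+01, -1.2390e+00, -2.4150e+00,
       -8.0000e-03]), 'tool_pos': array([0.386, 0.181, 0.212]), 'ee_rot': array([-3.135,  0.781, -3.028]), 'wrist_force': array([-0.057,  0.991,  0.396]), 'wrist_torque': array([-0.042,  0.351, -0.019]), 'width': np.float64(0.0)}
[-0.003, -0.005, 0.004, 0.49, -0.91, -0.49, 0.0]
[-0.003, -0.005, 0.004, 7.53, -0.86, 6.62, 0.0]
[-0.003, -0.005, 0.004, 3.27, -0.87, 10.84, 0.0]
[-0.003, -0.005, 0.004, 2.21, -0.87, 9.78, 0.0]
```

View pics/side1.png

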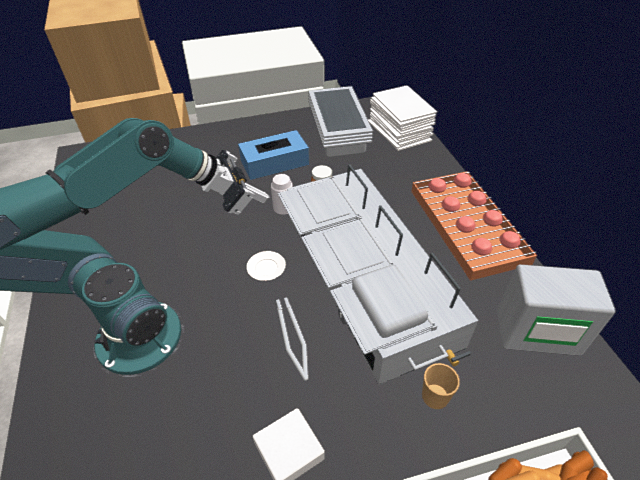

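```bash
python3 - <<'E'
from h import *; from bench import robot
o=robot.get_obs(); R=tool(np.pi/4)
pre=lidpose(H1,0,gap=.02)-.042*h
for r in rows(o,[(pre+[0,0,.1],R),(pre+[0,0,.05],R),(pre,R)]):print(r)
E
```

```text
[-0.003, -0.005, 0.003, -0.79, -0.89, 0.77, 0.0]
[-0.003, -0.005, 0.003, 2.73, -0.87, 4.33, 0.0]
[-0.003, -0.005, 0.003, 6.25, -0.85, 7.88, 0.0]
```

>>> drive_tool(
  series=[
    [[0,-0.005,0.003,-0.8,-0.9,0.8,0],[0,-0.005,0.003,1,-0.9,2.5,0],[0,-0.005,0.003,2.7,-0.9,4.3,0],[0,-0.005,0.003,2.7,-0.9,4.3,0]],
  ],
)

```text
time: 1.85
tool_pos: [0.3962, 0.1723, 0.1572]
ee_rot: [-3.134, 0.778, -3.028]
wrist_force: [-0.7, -0.3, -1.0]
width: 0.0004
```

```bash
python3 - <<'E'
from h import *; from bench import robot
o=robot.get_obs(); R=tool(np.pi/4)
print({k_:np.round(v,3) for k_,v in o.items()})
pre=lidpose(H1,0,gap=.02)-.042*h
print(pre)
for r in rows(o,[(pre+[0,0,.05],R),(pre,R)]):print(r)
E
```

```text
{'time': np.float64(1.85), 'joint_positions': array([ 0.499, -0.733,  2.261, -0.35 ,  0.906, -1.068]), 'qvel': array([-0.002, -0.014, -0.076, -0.001,  0.005, -0.017]), 'joint_torque': array([ -0.11 ,  -4.308, -33.694,  -1.164,  -2.788,   0.086]), 'tool_pos': array([0.396, 0.172, 0.157]), 'ee_rot': array([-3.134,  0.778, -3.028]), 'wrist_force': array([-0.696, -0.288, -0.977]), 'wrist_torque': array([0.023, 0.382, 0.035]), 'width': np.float64(0.0)}
[0.39840077 0.17271784 0.11185786]
[-0.004, -0.008, 0.004, -0.49, 0.02, -0.17, 0.0]
[-0.004, -0.008, 0.004, 3.02, 0.04, 3.39, 0.0]
```

>>> drive_tool(
  series=[
    [[-0.004,-0.008,0.004,1.5,0,1.7,0],[-0.004,-0.008,0.004,3,0,3.4,0],[-0.004,-0.008,0.004,3,0,3.4,0],[-0.004,-0.008,0.004,3,0,3.4,0],[-0.004,-0.008,0.004,2,0,4.4,0],[-0.004,-0.008,0.004,1,0,5.4,0],[-0.004,-0.008,0.004,0,0,6.35,0],[-0.004,-0.008,0.004,0,0,6.35,0],[-0.004,-0.008,0.004,0,0,6.35,0]],
  ],
)

```text
time: 2.75
tool_pos: [0.4411, 0.1772, 0.1138]
ee_rot: [3.14, 0.788, -3.034]
wrist_force: [0.3, 0.0, -0.3]
width: 0.0005
```

```bash
python3 - <<'E'
from h import *; from bench import robot
o=robot.get_obs(); R=tool(np.pi/4)
print({k_:np.round(v,3) for k_,v in o.items()})
print(lidpose(H1,0,gap=.02))
for t in np.arange(0,1.0,.1):print(rows(o,[(lidpose(H1,t),R)])[0], lidpose(H1,t).round(3))
for n in ("side","top"):
    s=robot.snapshot(n); im=s["img"][120:320,220:420] if n=="side" else s["img"][180:340,200:400]
    cv2.imwrite(f"pics/{n}2.png",cv2.resize(im,None,fx=3,fy=3,interpolation=cv2.INTER_CUBIC))
E
```

```text
{'time': np.float64(2.75), 'joint_positions': array([ 0.425, -0.57 ,  2.281, -0.349,  0.699, -1.071]), 'qvel': array([ 0.006, -0.012,  0.026,  0.001,  0.001,  0.003]), 'joint_torque': array([-1.6500e-01, -7.9160e+00, -3.1762e+01, -8.9500e-01, -2.5400e+00,
       -1.7000e-02]), 'tool_pos': array([0.441, 0.177, 0.114]), 'ee_rot': array([ 3.14 ,  0.788, -3.034]), 'wrist_force': array([ 0.313,  0.05 , -0.287]), 'wrist_torque': array([-0.014,  0.343, -0.077]), 'width': np.float64(0.0)}
[0.44015151 0.17728678 0.11185786]
[0.0, 0.002, -0.001, -1.21, 0.02, -1.34, 0.0] [0.44  0.177 0.132]
[0.0, 0.002, -0.001, -2.45, 0.02, -2.51, 0.0] [0.441 0.177 0.149]
[0.0, 0.002, -0.001, -3.8, 0.02, -3.55, 0.0] [0.443 0.178 0.166]
[0.0, 0.002, -0.001, -5.24, 0.02, -4.44, 0.0] [0.447 0.178 0.182]
[0.0, 0.002, -0.001, -6.77, 0.02, -5.19, 0.0] [0.452 0.179 0.198]
[0.0, 0.002, -0.001, -8.36, 0.02, -5.79, 0.0] [0.459 0.179 0.214]
[0.0, 0.002, -0.001, -10.0, 0.03, -6.22, 0.0] [0.467 0.18  0.229]
[0.0, 0.002, -0.001, -11.68, 0.03, -6.48, 0.0] [0.477 0.181 0.242]
[0.0, 0.002, -0.001, -13.36, 0.03, -6.58, 0.0] [0.488 0.183 0.255]
[0.0, 0.002, -0.001, -14.94, 0.03, -6.51, 0.0] [0.5   0.184 0.266]
```

View pics/side2.png

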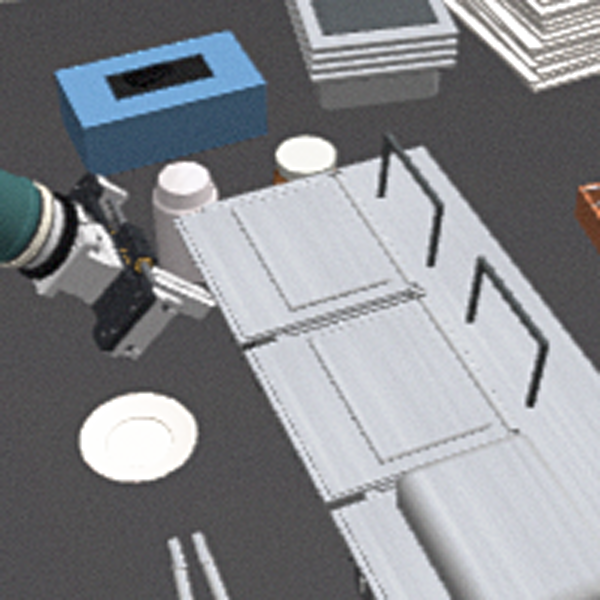

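View pics/top2.png

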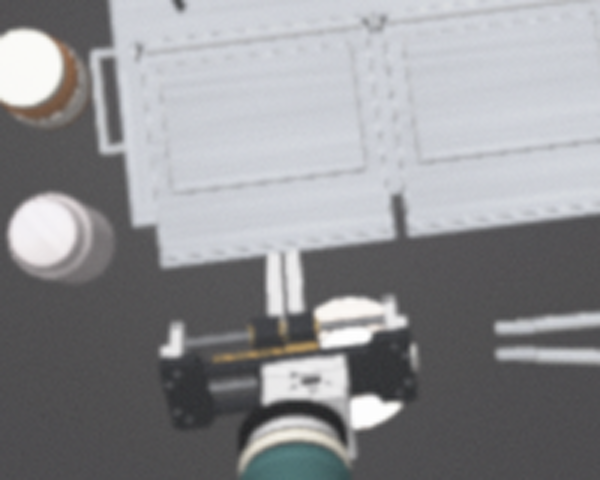

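```bash
python3 - <<'E'
from h import *; from bench import robot
o=robot.get_obs(); R=tool(np.pi/4)
print(rows(o,[(lidpose(H1,0,s=.02,gap=.02),R)])[0])
for t in np.arange(0,0.5,.05):print(rows(o,[(lidpose(H1,t,s=.02),R)])[0])
E
```

```text
[0.001, 0.002, 0.0, 0.09, 0.01, 0.85, 0.0]
[0.001, 0.002, 0.0, -1.33, 0.02, -0.56, 0.0]
[0.001, 0.002, 0.0, -1.93, 0.02, -1.16, 0.0]
[0.001, 0.002, 0.0, -2.56, 0.02, -1.73, 0.0]
[0.001, 0.002, 0.0, -3.22, 0.02, -2.26, 0.0]
[0.001, 0.002, 0.0, -3.91, 0.02, -2.76, 0.0]
[0.001, 0.002, 0.0, -4.62, 0.02, -3.23, 0.0]
[0.001, 0.002, 0.0, -5.35, 0.02, -3.66, 0.0]
[0.001, 0.002, 0.0, -6.1, 0.02, -4.06, 0.0]
[0.001, 0.002, 0.0, -6.88, 0.02, -4.41, 0.0]
[0.001, 0.002, 0.0, -7.66, 0.02, -4.73, 0.0]
```

>>> drive_tool(
  series=[
    [[0,0,0,0.1,0,0.85,0],[0,0,0,0.1,0,0.85,0],[0,0,0,-0.7,0,0.1,0],[0,0,0,-1.3,0,-0.55,0],[0,0,0,-1.6,0,-0.85,0],[0,0,0,-1.95,0,-1.15,0],[0,0,0,-2.25,0,-1.45,0],[0,0,0,-2.55,0,-1.75,0],[0,0,0,-2.9,0,-2.0,0],[0,0,0,-3.2,0,-2.25,0]],
  ],
)

```text
time: 3.85
tool_pos: [0.4467, 0.1778, 0.1511]
ee_rot: [3.141, 0.786, -3.033]
wrist_force: [-2.5, -0.3, -1.8]
width: 0.0006
```

```bash
python3 - <<'E'
from h import *; from bench import robot
o=robot.get_obs(); R=tool(np.pi/4)
print({k_:np.round(v,3) for k_,v in o.items()})
print(lidpose(H1,.15,s=.02))
s=robot.snapshot("side"); im=s["img"][120:320,220:420]
cv2.imwrite(f"pics/side3.png",cv2.resize(im,None,fx=3,fy=3,interpolation=cv2.INTER_CUBIC))
for t in np.arange(.15,1.95,.05):print(t.round(2),rows(o,[(lidpose(H1,t,s=.02),R)])[0][3:6])
E
```

```text
{'time': np.float64(3.85), 'joint_positions': array([ 0.417, -0.59 ,  2.213, -0.309,  0.781, -1.126]), 'qvel': array([-0.005, -0.024, -0.066,  0.029,  0.082, -0.045]), 'joint_torque': array([-4.6900e-01, -8.8990e+00, -3.3953e+01, -1.2510e+00, -3.3900e+00,
        2.6000e-02]), 'tool_pos': array([0.447, 0.178, 0.151]), 'ee_rot': array([ 3.141,  0.786, -3.033]), 'wrist_force': array([-2.488, -0.272, -1.767]), 'wrist_torque': array([-0.029,  0.831,  0.129]), 'width': np.float64(0.001)}
[0.44707818 0.17804479 0.15165041]
0.15 [-0.07, 0.02, -0.01]
0.2 [-0.76, 0.02, -0.51]
0.25 [-1.46, 0.02, -0.98]
0.3 [-2.2, 0.02, -1.41]
0.35 [-2.95, 0.03, -1.81]
0.4 [-3.72, 0.03, -2.16]
0.45 [-4.51, 0.03, -2.48]
0.5 [-5.31, 0.03, -2.76]
0.55 [-6.13, 0.03, -3.0]
0.6 [-6.96, 0.03, -3.2]
0.65 [-7.79, 0.03, -3.35]
0.7 [-8.63, 0.03, -3.46]
0.75 [-9.48, 0.03, -3.53]
0.8 [-10.3, 0.03, -3.56]
0.85 [-11.05, 0.03, -3.55]
0.9 [-11.8, 0.03, -3.51]
0.95 [-12.55, 0.03, -3.42]
1.0 [-13.29, 0.03, -3.3]
1.05 [-14.02, 0.03, -3.14]
1.1 [-14.74, 0.03, -2.95]
1.15 [-15.46, 0.03, -2.71]
1.2 [-16.16, 0.03, -2.45]
1.25 [-16.85, 0.03, -2.15]
1.3 [-17.52, 0.03, -1.81]
1.35 [-18.17, 0.03, -1.44]
1.4 [-18.8, 0.03, -1.04]
1.45 [-19.42, 0.03, -0.61]
1.5 [-20.01, 0.03, -0.15]
1.55 [-20.58, 0.03, 0.34]
1.6 [-21.12, 0.03, 0.86]
1.65 [-21.63, 0.03, 1.4]
1.7 [-22.12, 0.03, 1.97]
1.75 [-22.58, 0.03, 2.57]
1.8 [-23.01, 0.03, 3.18]
1.85 [-23.41, 0.03, 3.82]
1.9 [-23.77, 0.03, 4.48]
```

View pics/side3.png

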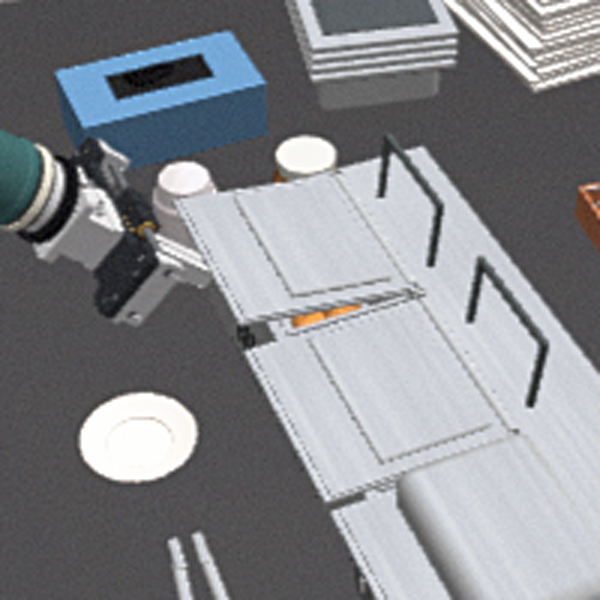

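>>> drive_tool(
  series=[
    [[0,0,0,-0.75,0,-0.5,0],[0,0,0,-1.45,0,-1.0,0],[0,0,0,-2.2,0,-1.4,0],[0,0,0,-2.95,0,-1.8,0],[0,0,0,-3.7,0,-2.15,0],[0,0,0,-4.5,0,-2.5,0],[0,0,0,-5.3,0,-2.75,0],[0,0,0,-6.15,0,-3.0,0],[0,0,0,-6.95,0,-3.2,0],[0,0,0,-7.8,0,-3.35,0],[0,0,0,-8.65,0,-3.45,0],[0,0,0,-9.5,0,-3.55,0],[0,0,0,-10.3,0,-3.55,0],[0,0,0,-11.05,0,-3.55,0],[0,0,0,-11.8,0,-3.5,0]],
  ],
)

```text
time: 5.4
tool_pos: [0.5057, 0.1842, 0.2607]
ee_rot: [3.14, 0.787, -3.033]
wrist_force: [-1.7, 0.4, 0.3]
width: 0.0002
```

```bash
python3 - <<'E'
from h import *; from bench import robot
o=robot.get_obs(); R=tool(np.pi/4)
print({k_:np.round(v,3) for k_,v in o.items()})
print(lidpose(H1,.9,s=.02))
s=robot.snapshot("side"); im=s["img"][70:320,170:420]
cv2.imwrite(f"pics/side4.png",cv2.resize(im,None,fx=2.4,fy=2.4,interpolation=cv2.INTER_CUBIC))
for t in np.arange(.9,1.95,.05):print(t.round(2),rows(o,[(lidpose(H1,t,s=.02),R)])[0])
E
```

```text
{'time': np.float64(5.4), 'joint_positions': array([ 0.357, -0.489,  1.941, -0.218,  0.93 , -1.262]), 'qvel': array([-0.047,  0.127, -0.167,  0.046,  0.029, -0.066]), 'joint_torque': array([ 7.0000e-03, -1.3574e+01, -3.3506e+01, -8.5800e-01, -3.1520e+00,
        4.5000e-02]), 'tool_pos': array([0.506, 0.184, 0.261]), 'ee_rot': array([ 3.14 ,  0.787, -3.033]), 'wrist_force': array([-1.686,  0.444,  0.342]), 'wrist_torque': array([-0.054,  0.602, -0.005]), 'width': np.float64(0.0)}
[0.50490485 0.18437298 0.25935574]
0.9 [0.001, 0.001, -0.001, 0.15, 0.03, 0.04, 0.0]
0.95 [0.001, 0.001, -0.001, -0.6, 0.03, 0.13, 0.0]
1.0 [0.001, 0.001, -0.001, -1.34, 0.03, 0.25, 0.0]
1.05 [0.001, 0.001, -0.001, -2.07, 0.03, 0.41, 0.0]
1.1 [0.001, 0.001, -0.001, -2.79, 0.03, 0.61, 0.0]
1.15 [0.001, 0.001, -0.001, -3.51, 0.03, 0.84, 0.0]
1.2 [0.001, 0.001, -0.001, -4.21, 0.03, 1.11, 0.0]
1.25 [0.001, 0.001, -0.001, -4.89, 0.03, 1.41, 0.0]
1.3 [0.001, 0.001, -0.001, -5.57, 0.03, 1.74, 0.0]
1.35 [0.001, 0.001, -0.001, -6.22, 0.03, 2.11, 0.0]
1.4 [0.001, 0.001, -0.001, -6.85, 0.03, 2.51, 0.0]
1.45 [0.001, 0.001, -0.001, -7.47, 0.03, 2.95, 0.0]
1.5 [0.001, 0.001, -0.001, -8.06, 0.03, 3.41, 0.0]
1.55 [0.001, 0.001, -0.001, -8.62, 0.03, 3.9, 0.0]
1.6 [0.001, 0.001, -0.001, -9.16, 0.03, 4.42, 0.0]
1.65 [0.001, 0.001, -0.001, -9.68, 0.03, 4.97, 0.0]
1.7 [0.001, 0.001, -0.001, -10.17, 0.03, 5.54, 0.0]
1.75 [0.001, 0.001, -0.001, -10.62, 0.03, 6.13, 0.0]
1.8 [0.001, 0.001, -0.001, -11.05, 0.03, 6.75, 0.0]
1.85 [0.001, 0.001, -0.001, -11.45, 0.03, 7.38, 0.0]
1.9 [0.001, 0.001, -0.001, -11.81, 0.03, 8.04, 0.0]
```

View pics/side4.png

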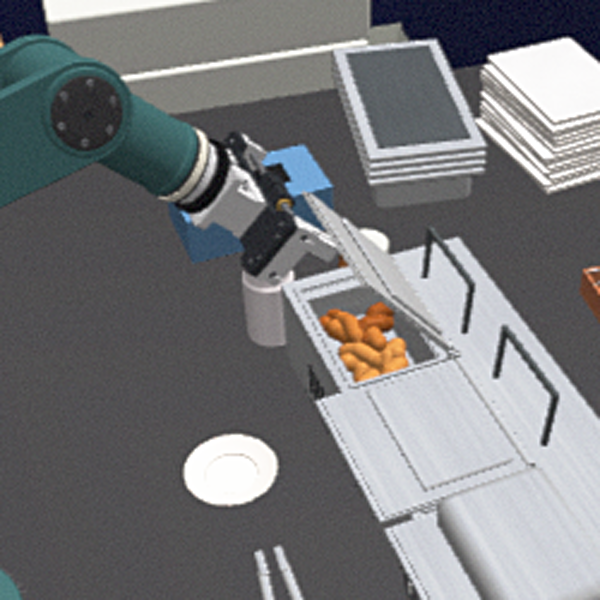

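>>> drive_tool(
  series=[
    [[0,0,0,-0.6,0,0.15,0],[0,0,0,-1.35,0,0.25,0],[0,0,0,-2.05,0,0.4,0],[0,0,0,-2.8,0,0.6,0],[0,0,0,-3.5,0,0.85,0],[0,0,0,-4.2,0,1.1,0],[0,0,0,-4.9,0,1.4,0],[0,0,0,-5.55,0,1.75,0],[0,0,0,-6.2,0,2.1,0],[0,0,0,-6.85,0,2.5,0],[0,0,0,-7.45,0,2.95,0],[0,0,0,-8.05,0,3.4,0],[0,0,0,-8.6,0,3.9,0],[0,0,0,-9.15,0,4.4,0],[0,0,0,-9.65,0,4.95,0],[0,0,0,-10.15,0,5.55,0],[0,0,0,-10.6,0,6.15,0],[0,0,0,-11.05,0,6.75,0],[0,0,0,-11.45,0,7.4,0]],
  ],
)

```text
time: 7.35
tool_pos: [0.6397, 0.1988, 0.291]
ee_rot: [3.14, 0.789, -3.034]
wrist_force: [-0.1, -0.6, 0.2]
width: 0.0004
```

```bash
python3 - <<'E'
from h import *; from bench import robot
o=robot.get_obs(); R=tool(np.pi/4)
print({k_:np.round(v,3) for k_,v in o.items()})
print(lidpose(H1,1.85,s=.02))
s=robot.snapshot("side"); im=s["img"][70:320,170:420]
cv2.imwrite(f"pics/side5.png",cv2.resize(im,None,fx=2.4,fy=2.4,interpolation=cv2.INTER_CUBIC))
# retreat back and to lid 2 pre
a=o["tool_pos"]-.12*h; pre2=lidpose(H2,0,s=.02,gap=.02)-.05*h
for p in (a,pre2+[0,0,.15],pre2,lidpose(H2,0,s=.02,gap=.02)): print(p,rows(o,[(p,R)])[0])
E
```

```text
{'time': np.float64(7.35), 'joint_positions': array([ 0.28 , -0.184,  1.666, -0.155,  0.884, -1.35 ]), 'qvel': array([-0.029,  0.172, -0.105,  0.018, -0.067, -0.025]), 'joint_torque': array([ 1.0300e-01, -2.5725e+01, -3.2710e+01, -5.0700e-01, -2.6930e+00,
        8.0000e-03]), 'tool_pos': array([0.64 , 0.199, 0.291]), 'ee_rot': array([ 3.14 ,  0.789, -3.034]), 'wrist_force': array([-0.121, -0.65 ,  0.233]), 'wrist_torque': array([0.022, 0.346, 0.081]), 'width': np.float64(0.0)}
[0.63797863 0.19893574 0.28963679]
[0.52040771 0.18578597 0.29104502] [0.001, 0.004, -0.001, 8.45, 0.0, -8.52, 0.0]
[ 0.41674054 -0.01640948  0.25620101] [0.001, 0.004, -0.001, 19.72, -18.98, -14.95, 0.0]
[ 0.41674054 -0.01640948  0.10620101] [0.001, 0.004, -0.001, 30.37, -18.99, -4.38, 0.0]
[ 0.46644381 -0.01097026  0.10620101] [0.001, 0.004, -0.001, 26.84, -18.99, -0.83, 0.0]
```

View pics/side5.png

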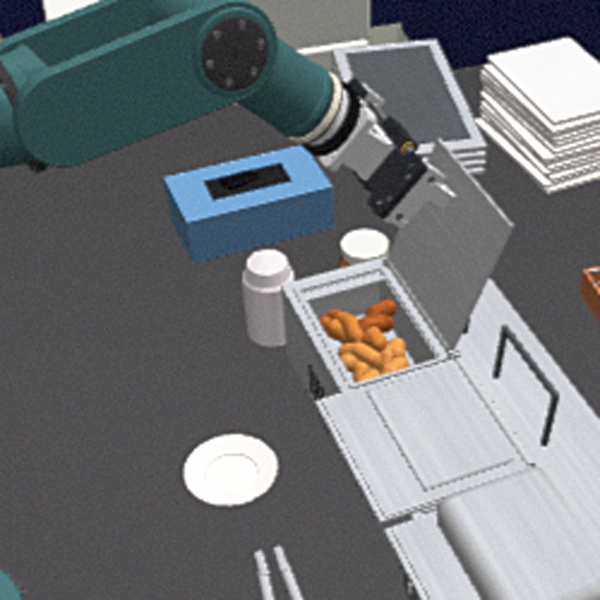

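```bash
python3 - <<'E'
from h import *; from bench import robot
o=robot.get_obs(); R=tool(np.pi/4)
u=lidpose(H2,0,s=.02,gap=.02); pre2=u-.033*h
a=o["tool_pos"]-.12*h
for p in (a,pre2+.03*h+[0,0,.17],pre2+[0,0,.1],pre2+[0,0,.05],pre2,u): print(p.round(3),rows(o,[(p,R)])[0])
E
```

```text
[0.521 0.186 0.29 ] [0.0, 0.003, -0.001, 8.46, 0.0, -8.51, 0.0]
[ 0.463 -0.011  0.276] [0.0, 0.003, -0.001, 14.99, -18.96, -13.09, 0.0]
[ 0.434 -0.015  0.206] [0.0, 0.003, -0.001, 22.07, -18.97, -10.29, 0.0]
[ 0.434 -0.015  0.156] [0.0, 0.003, -0.001, 25.61, -18.97, -6.76, 0.0]
[ 0.434 -0.015  0.106] [0.0, 0.003, -0.001, 29.16, -18.98, -3.24, 0.0]
[ 0.466 -0.011  0.106] [0.0, 0.003, -0.001, 26.83, -18.98, -0.9, 0.0]
```

>>> drive_tool(
  series=[
    [[0,0,0,2,0,-2,0],[0,0,0,5,0,-5,0],[0,0,0,8.5,0,-8.5,0],[0,0,0,8.5,0,-8.5,0],[0,0,0,10,-4,-10,0],[0,0,0,11.5,-8,-11,0],[0,0,0,13,-12,-12,0],[0,0,0,14,-16,-12.5,0],[0,0,0,15,-19,-13.1,0],[0,0,0,15,-19,-13.1,0],[0,0,0,15,-19,-13.1,0],[0,0,0,18.5,-19,-11.7,0],[0,0,0,22,-19,-10.3,0],[0,0,0,22,-19,-10.3,0],[0,0,0,22,-19,-10.3,0]],
  ],
)

```text
time: 8.9
tool_pos: [0.4492, -0.0164, 0.2066]
ee_rot: [3.135, 0.78, -3.031]
wrist_force: [-0.1, 0.2, 1.0]
width: 0.0006
```

```bash
python3 - <<'E'
from h import *; from bench import robot
o=robot.get_obs(); R=tool(np.pi/4)
print({k_:np.round(v,3) for k_,v in o.items()})
u=lidpose(H2,0,s=.02,gap=.02); pre2=u-.033*h
for p in (pre2+[0,0,.1],pre2+[0,0,.05],pre2,u): print(p.round(3),rows(o,[(p,R)])[0])
s=robot.snapshot("side"); im=s["img"][70:370,120:520]
cv2.imwrite(f"pics/side6.png",cv2.resize(im,None,fx=2,fy=2,interpolation=cv2.INTER_CUBIC))
s=robot.snapshot("top"); W=world(s); m=(W[...,2]>.23)&(W[...,0]>.55)&(W[...,1]>.1)&(W[...,1]<.29); q=W[m]-H1
print("lid1 pts: along h, z", len(q)); 
if len(q): print(np.c_[q@h,q[:,2]][::max(1,len(q)//12)].round(3)); print("ang",np.pi/2+np.median(np.arctan2(q@h,q[:,2])))
E
```

```text
{'time': np.float64(8.9), 'joint_positions': array([-0.495, -0.755,  2.173,  0.474,  1.092, -2.261]), 'qvel': array([-0.005, -0.009, -0.074,  0.006, -0.008, -0.007]), 'joint_torque': array([-1.7400e-01, -2.4890e+00, -3.0404e+01,  1.4530e+00, -1.9460e+00,
       -1.7000e-02]), 'tool_pos': array([ 0.449, -0.016,  0.207]), 'ee_rot': array([ 3.135,  0.78 , -3.031]), 'wrist_force': array([-0.12 ,  0.241,  0.973]), 'wrist_torque': array([ 0.009,  0.344, -0.01 ]), 'width': np.float64(0.001)}
[ 0.434 -0.015  0.206] [0.008, -0.005, 0.001, 1.11, 0.36, -1.04, 0.0]
[ 0.434 -0.015  0.156] [0.008, -0.005, 0.001, 4.63, 0.33, 2.51, 0.0]
[ 0.434 -0.015  0.106] [0.008, -0.005, 0.001, 8.15, 0.31, 6.07, 0.0]
[ 0.466 -0.011  0.106] [0.008, -0.005, 0.001, 5.8, 0.29, 8.39, 0.0]
lid1 pts: along h, z 2358
[[0.064 0.155]
 [0.062 0.156]
 [0.051 0.136]
 [0.057 0.15 ]
 [0.052 0.139]
 [0.046 0.128]
 [0.04  0.114]
 [0.047 0.126]
 [0.041 0.113]
 [0.035 0.096]
 [0.029 0.08 ]
 [0.029 0.084]
 [0.027 0.082]]
ang 1.9235569996158317
```

View pics/side6.png

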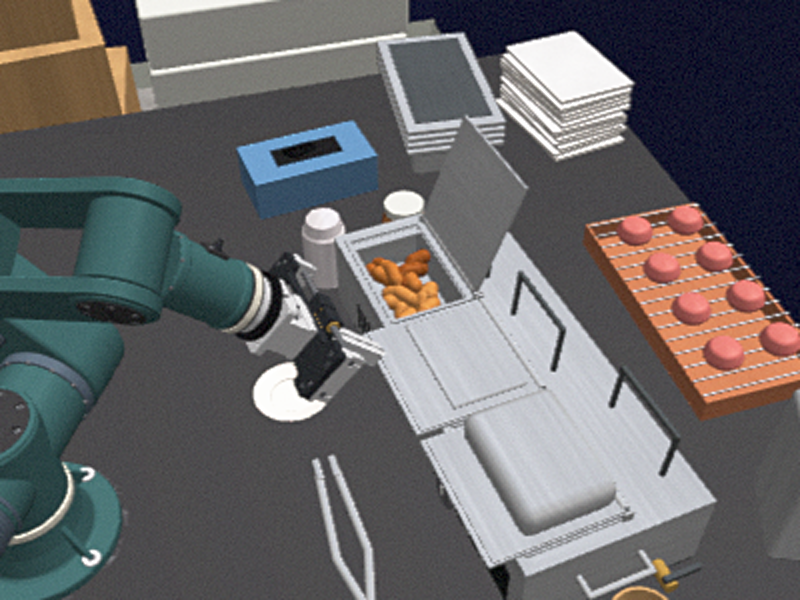

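```bash
sed -i 's/^def tool(phi):/def tool(phi,yaw=YAW):\n    h=np.array([np.cos(yaw),np.sin(yaw),0]); l=np.array([-np.sin(yaw),np.cos(yaw),0])/' h.py; python3 - <<'E'
from h import *; from bench import robot
o=robot.get_obs(); R=tool(np.pi/4,-.14)
u=lidpose(H2,0,s=.02,gap=.02); pre2=u-.033*h
for p in (pre2+[0,0,.1],pre2+[0,0,.05],pre2,u): print(p.round(3),rows(o,[(p,R)])[0])
E
```

```text
[ 0.434 -0.015  0.206] [0.181, -0.002, 0.179, 1.39, 0.45, -0.88, 0.0]
[ 0.434 -0.015  0.156] [0.181, -0.002, 0.179, 4.92, 0.44, 2.66, 0.0]
[ 0.434 -0.015  0.106] [0.181, -0.002, 0.179, 8.45, 0.43, 6.2, 0.0]
[ 0.466 -0.011  0.106] [0.181, -0.002, 0.179, 6.11, 0.41, 8.53, 0.0]
```

>>> drive_tool(
  series=[
    [[0.09,0,0.09,0.7,0.2,-0.4,0],[0.18,0,0.18,1.4,0.45,-0.9,0],[0.18,0,0.18,1.4,0.45,-0.9,0],[0.18,0,0.18,1.4,0.45,-0.9,0],[0.18,0,0.18,1.4,0.45,-0.9,0],[0.18,0,0.18,1.4,0.45,-0.9,0]],
  ],
)

```text
time: 9.6
tool_pos: [0.4507, -0.0131, 0.2066]
ee_rot: [-3.139, 0.775, 3.001]
wrist_force: [0.2, -0.2, 0.2]
width: 0.0008
```

```bash
python3 - <<'E'
from h import *; from bench import robot
o=robot.get_obs(); R=tool(np.pi/4,-.14)
print({k_:np.round(v,3) for k_,v in o.items()})
u=lidpose(H2,0,s=.02,gap=.02); pre2=u-.033*h
for p in (pre2+[0,0,.1],pre2+[0,0,.05],pre2,u): print(p.round(3),rows(o,[(p,R)])[0])
E
```

```text
{'time': np.float64(9.6), 'joint_positions': array([-0.169, -0.756,  2.171,  0.022,  0.952, -1.604]), 'qvel': array([-0.023,  0.004,  0.011, -0.011, -0.001,  0.015]), 'joint_torque': array([ 5.6500e-01, -3.8320e+00, -3.3314e+01,  8.9000e-02, -2.7940e+00,
       -3.1000e-02]), 'tool_pos': array([ 0.451, -0.013,  0.207]), 'ee_rot': array([-3.139,  0.775,  3.001]), 'wrist_force': array([ 0.245, -0.165,  0.177]), 'wrist_torque': array([0.095, 0.373, 0.015]), 'width': np.float64(0.001)}
[ 0.434 -0.015  0.206] [-0.002, -0.011, 0.0, 1.23, -0.38, -1.14, 0.0]
[ 0.434 -0.015  0.156] [-0.002, -0.011, 0.0, 4.72, -0.38, 2.43, 0.0]
[ 0.434 -0.015  0.106] [-0.002, -0.011, 0.0, 8.22, -0.37, 6.01, 0.0]
[ 0.466 -0.011  0.106] [-0.002, -0.011, 0.0, 5.93, 0.45, 8.24, 0.0]
```

```bash
python3 - <<'E'
from h import *; from bench import robot
o=robot.get_obs(); R=tool(np.pi/4,-.14); R6=tool(np.radians(62),-.14)
u=lidpose(H2,0,s=.02,gap=.02); pre2=u-.035*h
print(o["tool_pos"])
for p,r in ((pre2+[0,0,.1],R6),(pre2+[0,0,.05],R6),(pre2,R6),(u-.017*h,R),(u,R)): print(p.round(3),rows(o,[(p,r)])[0])
E
```

```text
[ 0.45074826 -0.01313756  0.20663197]
[ 0.432 -0.015  0.206] [-0.002, 0.286, -0.001, 1.37, -0.43, -1.27, 0.0]
[ 0.432 -0.015  0.156] [-0.002, 0.286, -0.001, 4.86, -0.42, 2.3, 0.0]
[ 0.432 -0.015  0.106] [-0.002, 0.286, -0.001, 8.36, -0.42, 5.87, 0.0]
[ 0.45  -0.013  0.106] [-0.002, -0.011, 0.0, 7.11, 0.03, 7.09, 0.0]
[ 0.466 -0.011  0.106] [-0.002, -0.011, 0.0, 5.93, 0.45, 8.24, 0.0]
```

>>> drive_tool(
  series=[
    [[0,0.15,0,0.7,-0.2,-0.6,0],[0,0.285,0,1.35,-0.4,-1.25,0],[0,0.285,0,1.35,-0.4,-1.25,0],[0,0.285,0,1.35,-0.4,-1.25,0],[0,0.285,0,3,-0.4,0.5,0],[0,0.285,0,4.85,-0.4,2.3,0],[0,0.285,0,4.85,-0.4,2.3,0]],
  ],
)

```text
time: 10.3
tool_pos: [0.4283, -0.0142, 0.1503]
ee_rot: [-3.141, 0.482, 3.0]
wrist_force: [-0.3, 0.4, -0.6]
width: 0.0006
```

```bash
python3 - <<'E'
from h import *; from bench import robot
o=robot.get_obs(); R=tool(np.pi/4,-.14); R6=tool(np.radians(62),-.14)
print({k_:np.round(v,3) for k_,v in o.items()})
u=lidpose(H2,0,s=.02,gap=.02); pre2=u-.035*h
for p,r in ((pre2+[0,0,.05],R6),(pre2,R6),(u-.017*h,R),(u,R)): print(p.round(3),rows(o,[(p,r)])[0])
E
```

```text
{'time': np.float64(10.3), 'joint_positions': array([-0.179, -0.573,  2.081,  0.018,  1.153, -1.611]), 'qvel': array([ 0.005, -0.008, -0.086, -0.001,  0.017,  0.004]), 'joint_torque': array([-5.5000e-02, -9.0830e+00, -3.3111e+01,  5.1000e-02, -2.1890e+00,
       -1.6000e-02]), 'tool_pos': array([ 0.428, -0.014,  0.15 ]), 'ee_rot': array([-3.141,  0.482,  3.   ]), 'wrist_force': array([-0.258,  0.432, -0.649]), 'wrist_torque': array([ 0.049,  0.229, -0.084]), 'width': np.float64(0.001)}
[ 0.432 -0.015  0.156] [-0.002, -0.007, -0.002, -0.58, -0.01, -0.36, 0.0]
[ 0.432 -0.015  0.106] [-0.002, -0.007, -0.002, 1.74, 0.0, 4.07, 0.0]
[ 0.45  -0.013  0.106] [-0.002, -0.304, -0.001, 0.19, 0.44, 4.88, 0.0]
[ 0.466 -0.011  0.106] [-0.002, -0.304, -0.001, -1.27, 0.87, 5.64, 0.0]
```

>>> drive_tool(
  series=[
    [[0,0,0,0.9,0,2,0],[0,0,0,1.75,0,4.05,0],[0,0,0,1.75,0,4.05,0],[0,-0.1,0,1.2,0.15,4.3,0],[0,-0.2,0,0.7,0.3,4.6,0],[0,-0.3,0,0.2,0.45,4.9,0],[0,-0.3,0,0.2,0.45,4.9,0],[0,-0.3,0,0.2,0.45,4.9,0],[0,-0.3,0,-0.55,0.65,5.25,0],[0,-0.3,0,-1.25,0.85,5.65,0],[0,-0.3,0,-1.25,0.85,5.65,0]],
  ],
)

```text
time: 11.4
tool_pos: [0.4685, -0.0114, 0.1092]
ee_rot: [-3.14, 0.784, 3.0]
wrist_force: [-0.2, 0.1, 0.3]
width: 0.0005
```

```bash
python3 - <<'E'
from h import *; from bench import robot
o=robot.get_obs(); R=tool(np.pi/4,-.14)
print({k_:np.round(v,3) for k_,v in o.items()})
print(lidpose(H2,0,s=.02,gap=.02))
for n in ("side","top"):
    s=robot.snapshot(n); im=s["img"][120:320,220:420] if n=="side" else s["img"][180:340,270:470]
    cv2.imwrite(f"pics/{n}7.png",cv2.resize(im,None,fx=3,fy=3,interpolation=cv2.INTER_CUBIC))
for t in np.arange(0,1.0,.05):print(t.round(2),rows(o,[(lidpose(H2,t,s=.02),R)])[0])
E
```

```text
{'time': np.float64(11.4), 'joint_positions': array([-0.148, -0.64 ,  2.322,  0.005,  0.676, -1.58 ]), 'qvel': array([-0.004, -0.021,  0.03 ,  0.006,  0.018, -0.01 ]), 'joint_torque': array([ 8.7000e-02, -5.8210e+00, -3.1582e+01, -2.9000e-02, -2.8930e+00,
        5.6000e-02]), 'tool_pos': array([ 0.468, -0.011,  0.109]), 'ee_rot': array([-3.14 ,  0.784,  3.   ]), 'wrist_force': array([-0.217,  0.08 ,  0.339]), 'wrist_torque': array([0.073, 0.356, 0.031]), 'width': np.float64(0.0)}
[ 0.46644381 -0.01097026  0.10620101]
0.0 [-0.002, -0.001, -0.001, -1.05, 0.01, -1.35, 0.0]
0.05 [-0.002, -0.001, -0.001, -1.65, 0.01, -1.95, 0.0]
0.1 [-0.002, -0.001, -0.001, -2.28, 0.02, -2.52, 0.0]
0.15 [-0.002, -0.001, -0.001, -2.94, 0.04, -3.06, 0.0]
0.2 [-0.002, -0.001, -0.001, -3.62, 0.08, -3.57, 0.0]
0.25 [-0.002, -0.001, -0.001, -4.33, 0.12, -4.04, 0.0]
0.3 [-0.002, -0.001, -0.001, -5.05, 0.17, -4.48, 0.0]
0.35 [-0.002, -0.001, -0.001, -5.8, 0.23, -4.88, 0.0]
0.4 [-0.002, -0.001, -0.001, -6.56, 0.3, -5.25, 0.0]
0.45 [-0.002, -0.001, -0.001, -7.35, 0.38, -5.57, 0.0]
0.5 [-0.002, -0.001, -0.001, -8.14, 0.48, -5.86, 0.0]
0.55 [-0.002, -0.001, -0.001, -8.95, 0.58, -6.11, 0.0]
0.6 [-0.002, -0.001, -0.001, -9.76, 0.69, -6.32, 0.0]
0.65 [-0.002, -0.001, -0.001, -10.59, 0.81, -6.49, 0.0]
0.7 [-0.002, -0.001, -0.001, -11.42, 0.93, -6.61, 0.0]
0.75 [-0.002, -0.001, -0.001, -12.25, 1.07, -6.7, 0.0]
0.8 [-0.002, -0.001, -0.001, -13.06, 1.21, -6.74, 0.0]
0.85 [-0.002, -0.001, -0.001, -13.8, 1.34, -6.74, 0.0]
0.9 [-0.002, -0.001, -0.001, -14.54, 1.48, -6.71, 0.0]
0.95 [-0.002, -0.001, -0.001, -15.27, 1.63, -6.64, 0.0]
```

View pics/top7.png

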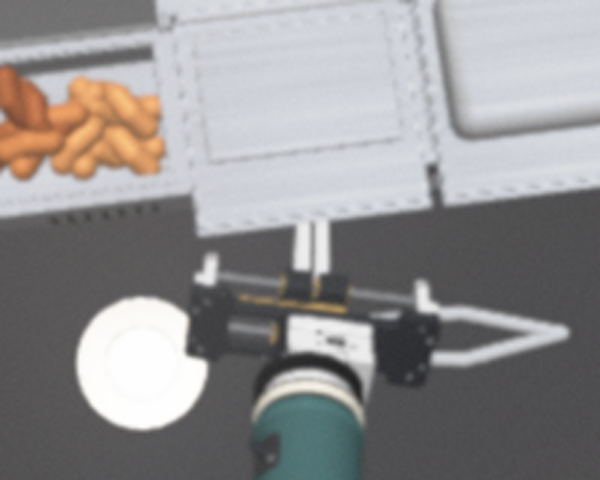

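View pics/side7.png

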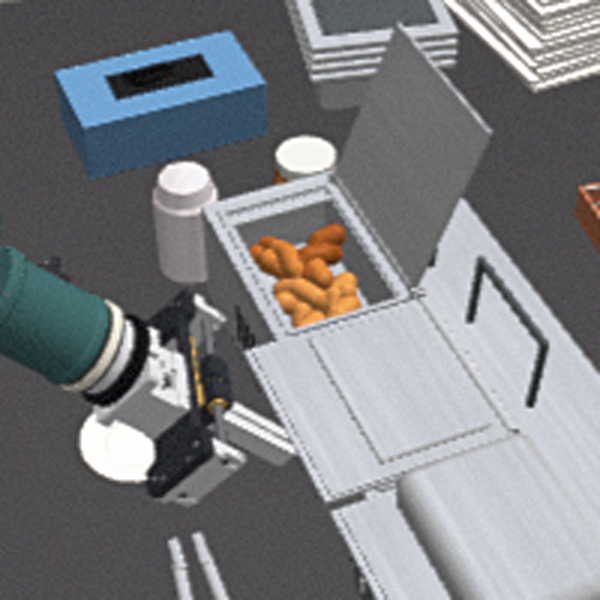

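>>> drive_tool(
  series=[
    [[0,0,0,-0.5,0,-0.7,0],[0,0,0,-1.05,0,-1.35,0],[0,0,0,-1.35,0,-1.65,0],[0,0,0,-1.65,0,-1.95,0],[0,0,0,-1.95,0,-2.25,0],[0,0,0,-2.3,0,-2.5,0],[0,0,0,-2.6,0,-2.8,0],[0,0,0,-2.95,0.05,-3.05,0],[0,0,0,-3.6,0.1,-3.55,0],[0,0,0,-4.35,0.1,-4.05,0],[0,0,0,-5.05,0.15,-4.5,0]],
  ],
)

```text
time: 12.6
tool_pos: [0.4717, -0.0103, 0.1763]
ee_rot: [-3.14, 0.783, 3.0]
wrist_force: [-4.7, -0.6, -1.1]
width: 0.0004
```

```bash
python3 - <<'E'
from h import *; from bench import robot
o=robot.get_obs(); R=tool(np.pi/4,-.14)
print({k_:np.round(v,3) for k_,v in o.items()})
print(lidpose(H2,.3,s=.02))
s=robot.snapshot("side"); im=s["img"][120:370,220:470]
cv2.imwrite(f"pics/side8.png",cv2.resize(im,None,fx=2.4,fy=2.4,interpolation=cv2.INTER_CUBIC))
for t in np.arange(.3,1.1,.05):print(t.round(2),rows(o,[(lidpose(H2,t,s=.02),R)])[0])
E
```

```text
{'time': np.float64(12.6), 'joint_positions': array([-1.410e-01, -6.820e-01,  2.204e+00, -2.000e-03,  8.370e-01,
       -1.569e+00]), 'qvel': array([ 0.023,  0.021, -0.177, -0.02 ,  0.14 ,  0.034]), 'joint_torque': array([ 8.2000e-02, -6.0860e+00, -3.4353e+01,  2.5000e-01, -4.1040e+00,
       -1.6000e-02]), 'tool_pos': array([ 0.472, -0.01 ,  0.176]), 'ee_rot': array([-3.14 ,  0.783,  3.   ]), 'wrist_force': array([-4.687, -0.602, -1.069]), 'wrist_torque': array([ 0.017,  0.93 , -0.072]), 'width': np.float64(0.0)}
[ 0.47281648 -0.01027288  0.1766181 ]
0.3 [-0.002, -0.003, -0.001, -0.1, 0.02, 0.06, 0.0]
0.35 [-0.002, -0.003, -0.001, -0.84, 0.09, -0.34, 0.0]
0.4 [-0.002, -0.003, -0.001, -1.61, 0.16, -0.71, 0.0]
0.45 [-0.002, -0.003, -0.001, -2.39, 0.24, -1.04, 0.0]
0.5 [-0.002, -0.003, -0.001, -3.18, 0.33, -1.33, 0.0]
0.55 [-0.002, -0.003, -0.001, -3.99, 0.43, -1.58, 0.0]
0.6 [-0.002, -0.003, -0.001, -4.8, 0.54, -1.79, 0.0]
0.65 [-0.002, -0.003, -0.001, -5.63, 0.66, -1.95, 0.0]
0.7 [-0.002, -0.003, -0.001, -6.46, 0.79, -2.08, 0.0]
0.75 [-0.002, -0.003, -0.001, -7.3, 0.92, -2.17, 0.0]
0.8 [-0.002, -0.003, -0.001, -8.1, 1.06, -2.21, 0.0]
0.85 [-0.002, -0.003, -0.001, -8.84, 1.2, -2.22, 0.0]
0.9 [-0.002, -0.003, -0.001, -9.58, 1.34, -2.18, 0.0]
0.95 [-0.002, -0.003, -0.001, -10.31, 1.48, -2.11, 0.0]
1.0 [-0.002, -0.003, -0.001, -11.04, 1.63, -2.01, 0.0]
1.05 [-0.002, -0.003, -0.001, -11.76, 1.79, -1.86, 0.0]
```

View pics/side8.png

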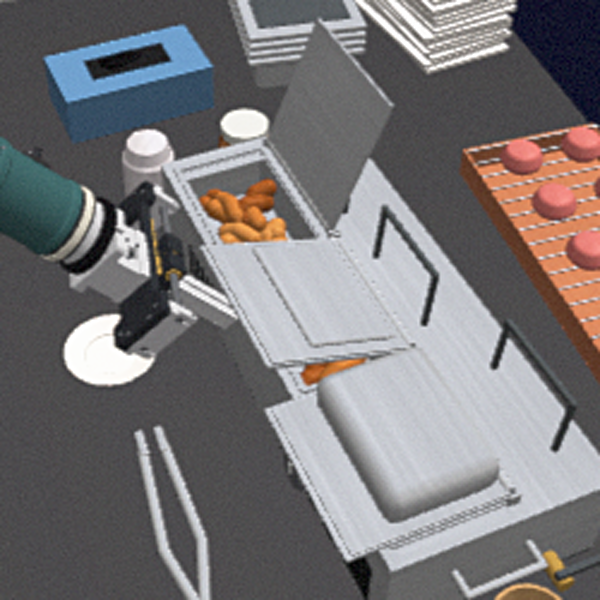

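Middle lid is rising on the fingers. The tall lid stays shut.

>>> drive_tool(
  series=[
    [[0,0,0,-0.85,0.1,-0.35,0],[0,0,0,-1.6,0.15,-0.7,0],[0,0,0,-2.4,0.25,-1.05,0],[0,0,0,-3.2,0.35,-1.35,0],[0,0,0,-4.0,0.45,-1.6,0],[0,0,0,-4.8,0.55,-1.8,0],[0,0,0,-5.65,0.65,-1.95,0],[0,0,0,-6.45,0.8,-2.1,0],[0,0,0,-7.3,0.9,-2.15,0],[0,0,0,-8.1,1.05,-2.2,0],[0,0,0,-8.85,1.2,-2.2,0],[0,0,0,-9.6,1.35,-2.2,0],[0,0,0,-10.3,1.5,-2.1,0]],
  ],
)

```text
time: 13.95
tool_pos: [0.5329, -0.0037, 0.2673]
ee_rot: [-3.14, 0.787, 3.0]
wrist_force: [-1.1, -0.8, -1.6]
width: 0.0006
```

```bash
python3 - <<'E'
from h import *; from bench import robot
o=robot.get_obs(); R=tool(np.pi/4,-.14)
print({k_:np.round(v,3) for k_,v in o.items()})
print(lidpose(H2,.95,s=.02))
s=robot.snapshot("side"); im=s["img"][70:370,170:470]
cv2.imwrite(f"pics/side9.png",cv2.resize(im,None,fx=2,fy=2,interpolation=cv2.INTER_CUBIC))
for t in np.arange(.95,1.9,.05):print(t.round(2),rows(o,[(lidpose(H2,t,s=.02),R)])[0][3:6])
E
```

```text
{'time': np.float64(13.95), 'joint_positions': array([-0.087, -0.528,  1.95 , -0.049,  0.933, -1.503]), 'qvel': array([ 0.042,  0.154, -0.167, -0.036,  0.013,  0.053]), 'joint_torque': array([ 9.5000e-02, -1.2658e+01, -3.3868e+01,  6.0000e-03, -3.2800e+00,
       -4.6000e-02]), 'tool_pos': array([ 0.533, -0.004,  0.267]), 'ee_rot': array([-3.14 ,  0.787,  3.   ]), 'wrist_force': array([-1.094, -0.799, -1.63 ]), 'wrist_torque': array([-0.005,  0.6  , -0.078]), 'width': np.float64(0.001)}
[ 0.53140771 -0.00386102  0.26402874]
0.95 [0.34, -0.03, 0.13]
1.0 [-0.39, 0.12, 0.24]
1.05 [-1.11, 0.28, 0.39]
1.1 [-1.82, 0.44, 0.57]
1.15 [-2.52, 0.6, 0.79]
1.2 [-3.2, 0.77, 1.04]
1.25 [-3.87, 0.95, 1.33]
1.3 [-4.53, 1.12, 1.65]
1.35 [-5.17, 1.3, 2.0]
1.4 [-5.78, 1.49, 2.38]
1.45 [-6.38, 1.67, 2.8]
1.5 [-6.95, 1.85, 3.25]
1.55 [-7.5, 2.04, 3.72]
1.6 [-8.03, 2.23, 4.22]
1.65 [-8.53, 2.41, 4.75]
1.7 [-9.0, 2.6, 5.31]
1.75 [-9.44, 2.78, 5.89]
1.8 [-9.85, 2.97, 6.49]
1.85 [-10.23, 3.15, 7.11]
```

View pics/side9.png

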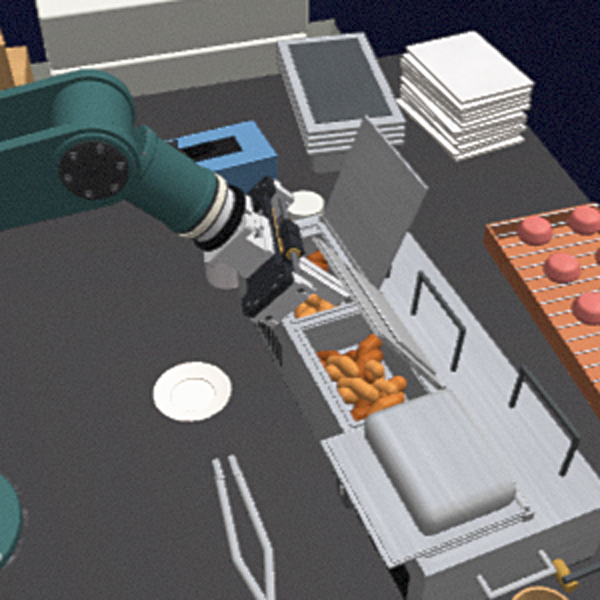

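>>> drive_tool(
  series=[
    [[0,0,0,-0.4,0.1,0.25,0],[0,0,0,-1.1,0.3,0.4,0],[0,0,0,-1.8,0.45,0.55,0],[0,0,0,-2.5,0.6,0.8,0],[0,0,0,-3.2,0.75,1.05,0],[0,0,0,-3.85,0.95,1.35,0],[0,0,0,-4.55,1.1,1.65,0],[0,0,0,-5.15,1.3,2.0,0],[0,0,0,-5.8,1.5,2.4,0],[0,0,0,-6.4,1.65,2.8,0],[0,0,0,-6.95,1.85,3.25,0],[0,0,0,-7.5,2.05,3.7,0],[0,0,0,-8.05,2.25,4.2,0],[0,0,0,-8.55,2.4,4.75,0],[0,0,0,-9.0,2.6,5.3,0],[0,0,0,-9.45,2.8,5.9,0],[0,0,0,-9.85,2.95,6.5,0],[0,0,0,-10.25,3.15,7.1,0]],
  ],
)

```text
time: 15.8
tool_pos: [0.6602, 0.0102, 0.2911]
ee_rot: [-3.141, 0.789, 3.0]
wrist_force: [-0.4, -1.3, -0.3]
width: 0.0006
```

```bash
python3 - <<'E'
from h import *; from bench import robot
o=robot.get_obs(); R=tool(np.pi/4,-.14)
print({k_:np.round(v,3) for k_,v in o.items()})
print(lidpose(H2,1.85,s=.02))
for d in (.04,.12,.17): p=o["tool_pos"]-d*h+[0,0,.03 if d>.1 else 0]; print(p.round(3),rows(o,[(p,R)])[0])
E
```

```text
{'time': np.float64(15.8), 'joint_positions': array([-0.027, -0.212,  1.689, -0.107,  0.881, -1.421]), 'qvel': array([ 0.029,  0.176, -0.116, -0.031, -0.058,  0.047]), 'joint_torque': array([ -0.106, -24.677, -32.799,  -0.314,  -2.752,  -0.055]), 'tool_pos': array([0.66 , 0.01 , 0.291]), 'ee_rot': array([-3.141,  0.789,  3.   ]), 'wrist_force': array([-0.436, -1.343, -0.273]), 'wrist_torque': array([ 0.035,  0.335, -0.016]), 'width': np.float64(0.001)}
[0.65864764 0.01006332 0.28963679]
[0.62  0.006 0.291] [-0.002, 0.004, -0.001, 2.73, -0.99, -2.75, 0.0]
[ 0.541 -0.003  0.321] [-0.002, 0.004, -0.001, 6.06, -2.99, -10.36, 0.0]
[ 0.491 -0.008  0.321] [-0.002, 0.004, -0.001, 9.47, -4.23, -13.8, 0.0]
```

>>> drive_tool(
  series=[
    [[0,0,0,1.3,-0.5,-1.3,0],[0,0,0,2.7,-1,-2.7,0],[0,0,0,4.5,-2,-6,0],[0,0,0,6,-3,-10.3,0],[0,0,0,6,-3,-10.3,0],[0,0,0,8,-4,-12.5,0],[0,0,0,8,-4,-12.5,0],[0,0,0,8,-4,-12.5,0],[0,0,0,8,-4,-12.5,0],[0,0,0,8,-4,-12.5,0],[0,0,0,8,-4,-12.5,0],[0,0,0,8,-4,-12.5,0]],
  ],
)

```text
time: 17.0
tool_pos: [0.5113, -0.0087, 0.3218]
ee_rot: [-3.141, 0.788, 3.0]
wrist_force: [0.1, -0.4, -0.0]
width: 0.0004
```

```bash
python3 - <<'E'
from h import *; from bench import robot
o=robot.get_obs(); print({k_:np.round(v,3) for k_,v in o.items()})
s=robot.snapshot("side"); cv2.imwrite("pics/sideA.png",s["img"])
s=robot.snapshot("top"); cv2.imwrite("pics/topA.png",s["img"]); W=world(s); s0=np.load("top0.npz"); W0=world(s0)
for H in (H1,H2):
    q=W-H; lat=q@l; x=q@h; m=(np.abs(lat)<.08)&(x>.01)&(x<.12)&(q[...,2]>.075)
    P=np.c_[x[m],q[m][:,2]]; c=np.polyfit(P[:,1],P[:,0],1); print(m.sum(),"slope angle",np.pi/2+np.arctan(c[0]),"ray",np.pi/2+np.median(np.arctan2(P[:,0],P[:,1])))
print("tall",W0[195,452],W[195,452],W0[238,455],W[238,455])
E
```

```text
{'time': np.float64(17.0), 'joint_positions': array([-0.114, -0.584,  1.874, -0.023,  1.064, -1.54 ]), 'qvel': array([-0.001, -0.008,  0.002, -0.   ,  0.002, -0.001]), 'joint_torque': array([ 2.0000e-03, -9.3840e+00, -3.3112e+01, -9.4000e-02, -2.8280e+00,
       -1.1000e-02]), 'tool_pos': array([ 0.511, -0.009,  0.322]), 'ee_rot': array([-3.141,  0.788,  3.   ]), 'wrist_force': array([ 0.063, -0.369, -0.   ]), 'wrist_torque': array([0.038, 0.33 , 0.021]), 'width': np.float64(0.0)}
2215 slope angle 1.9568826813968774 ray 1.9228779618391285
2201 slope angle 1.954993910666341 ray 1.9228141064144064
tall [ 0.58330892 -0.18443252  0.19219489] [ 0.5829294  -0.18393618  0.19396094] [ 0.49105468 -0.19723685  0.15279045] [ 0.49117478 -0.19752225  0.15178087]
```

View pics/sideA.png

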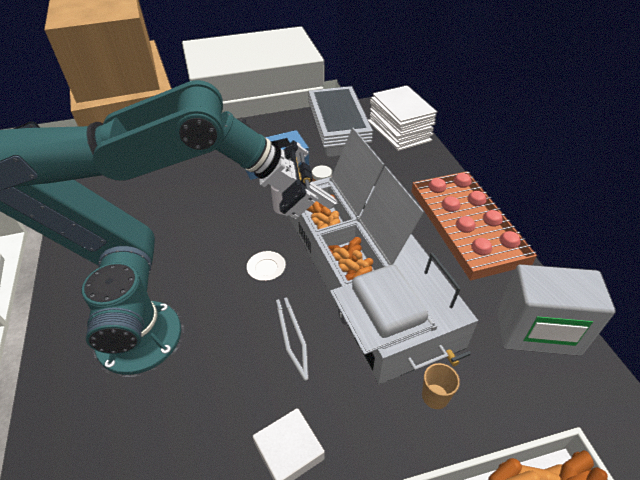

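View pics/topA.png

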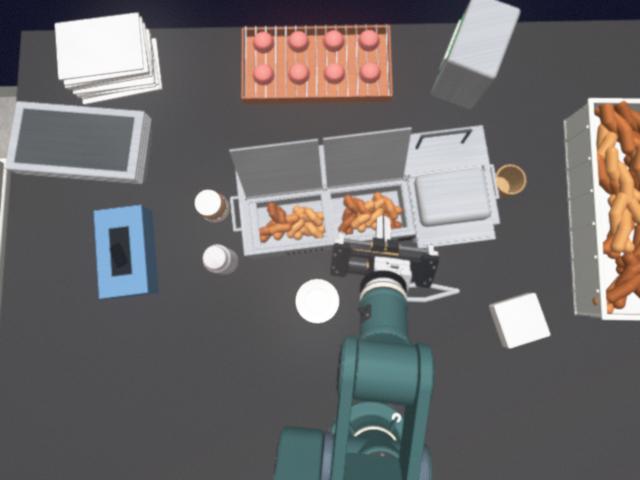

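Both flat lids lie back at about 1.95 rad. The tall lid is unchanged, the bystanders are where they were, and the arm is clear of everything.

```bash
python3 -c "
from bench import robot
print(robot.close_job())"
```

```text
the job is handed in; nothing more can be done
None
```

Both flat-lid pans, the left and the middle one, are open with their lids right back on their wire rests. I handed the job in at about 17 s of the 58 s allowed; no verdict was reported.

- **Method:** I put the shut fingers under each front lip and pushed the lid up and over at about 0.5 rad/s. I followed each lid to about 1.85 rad, then drew the fingers straight back. I never gripped a lid.
- **Lid angles:** Plane fits on the last depth image give 1.957 and 1.955 rad. A cruder hinge-ray estimate gives 1.923 rad for both. The two methods differ by 0.03 rad, but both are above the 1.85 rad needed.
- **Tall lid:** Its two checked points moved by no more than 2 mm in depth, which is within noise, so it is still shut.
- **Bystanders:** They sit in the same places in the before and after pictures. I compared these by eye and did not measure them.
- **Contact at the end:** The tool is 15 cm from the lids, and the wrist force reads about 0.4 N, which is the sensor noise level. The highest reading during the work was about 5 N.
- **Arm limits:** On the approach to each lid, joint 2 reached the lower end of its range, -0.756 against a limit of -0.76, and the arm stopped 10 to 17 mm short. For the left lid I went in closer to the lip. For the middle lid I turned the tool and tilted it more steeply for the descent.

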